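Mesh, seat and lock the tray of a pill dispenser

ROBOT

A 6-joint arm with a two-finger parallel gripper is mounted at the origin on the work surface. World frame = base frame: x ahead of the robot, y to its left, z up, the work surface at z = 0. Lengths are in m, angles in degrees, forces in N, time in s.
With the tool pointing down it reaches from about 0.35 to 0.875 m from the base axis. Payload 4.2 kg.
Tool frame: the origin (TCP) lies at the very end of the fingers, on their centre line; the grasp point (between the pads) lies 19 mm behind it; z points along the fingers, y is the line along which they close (so a half turn about z gives the same grasp; the last joint's range is limited). The gripper opens to 87 mm and grips with 3 to 60 N. Pads are 19 mm wide; open, the fingers measure 117 mm over their backs; the gripper's body (75 mm by 190 mm) begins 51 mm behind the grasp point.
Start: joints at [86.035, 22.042, 0.453, 0, -68.411, -14.817], TCP at [0.201, 0.592, 0.223] pointing down, gripper open.
Joint ranges: [-179.83, 179.83], [-69.29, 118.12], [-61.27, 80.66], [-181.25, 117.63], [-171.15, -9.14], [-177.46, 177.46]. Speed limits (degrees/s): [159.86, 159.86, 180, 180, 180, 180].

INTERFACE

Orientations are given as a 3x3 rotation matrix whose columns are the frame's x, y, z axes.
In Python, from station import * gives the robot as it stands.
- The arm moves only by the shell command python3 -m pendant 'ROWS'. ROWS is JSON, a list of rows, each an object of numbers: "x", "y", "z": the shift along the world's x, y, z normalised to -1 to 1, where 1 is 250 mm; "rx", "ry", "rz": the turn, a rotation vector about the world's x, y, z normalised to -1 to 1, where 1 is 180 degrees; "claw": the opening, from 0 (shut) to 1 (fully open). A call has exactly 8 rows; each row is the pose to reach, as a shift and turn from the pose commanded when the call began, turning the shorter way round; what a row does not reach only later rows make up. A row lasts 1/8 s, in which the tool goes at most 62.5 mm and 10.7 degrees, less where a joint would pass 70% of its speed; a pose out of reach is approached as far as the arm can. A call with a number of a shift or a turn outside -1 to 1 is refused whole. A call with a gripper value outside its range is refused whole. The fingers move at their own pace and stop on an object; the grip force is fixed at half the most. Time passes only in rows, so rows that repeat a pose let the fingers close, or fill a call up. It gives the time, the measured TCP pose, the force, the opening and the grip force at its end, in the units of the state.
- sense(): the state, without advancing time (a new reading comes with each control period).
- capture(name): name is "scene" or "top" or "wrist"; returns a dict with "color" (480x640x3 uint8, red, green, blue), "mtx" (3x3 intrinsics, pixels), "k1" (the pictures are not rectified: a ray, as slopes to the right and down, at radius r is drawn at 1 + k1 r^2 times it, then the intrinsics apply), "world_to_cam" (4x4, takes a point from world to camera coordinates). Camera axes: x right, y up, looking along -z (the intrinsics and any distortion apply to the point x, -y, -z); pixel columns grow to the right and rows downward; lengths in m; the calibration is good to about 2 mm. A picture is of the moment at which its call begins. There is no depth.
- finish_job(): hands the job in; it is judged then, once.
Trained networks look in a picture, given as the dict that the camera call returned (one of the last four; its "shot" number tells which), for a name from the list of things; names that differ only in an ending like _2 or _b are one class to them, and where a whole thing is asked for, a point or a joint stands for the part that bears it (a point fixed in the world has none). Each returns a list of dicts, best first, with "conf" (0 to 1); they miss things now and then, are a little off and sometimes report something else, mostly with a low value. They report only what shows in the picture. A call takes as long as a camera call.
- search_frame(picture, label): "centre" ([column, row] in pixels, amid what is visible of it).
- regions_of(picture, label): "region" (480x640 bool, what is visible of it) and "centre" ([column, row] in pixels, amid what is visible of it).
The state is a dict: "time_s": time; "joints": joint angles; "joint_velocities": joint speeds; "effort": joint torques, N m; "tcp_pos": TCP position; "ee_rot": TCP orientation; "wrist_force": force on the tool from outside, world axes, zero at the start; "moment": the same for the moment, N m; "gripper_width": opening from 0.0 (shut) to 1.0 (fully open); "gripper_force": force on a finger pad.
Only numpy, scipy, OpenCV 4.12 (cv2) and the standard library are available. Lean on these libraries where they do the work, as an engineer would, in place of code of your own. Each camera call takes 0.05 s, during which the arm holds its last target. There are 200 camera calls.

TASK

The white tray of the round pill dispenser is standing proud because its teeth rest on top of the housing's rim. Turn the tray until its teeth line up with the notches, press it fully home so that the teeth are flush with the rim, then push the latch all the way in over the tooth to lock it. Leave the other things on the fridge top where they are, and let go of everything.

Things in the scene. Friction and masses are not known exactly. Their poses are not given: they have to be found in the camera images.
- dispenser: Grey round pill dispenser, fixed to the fridge top: 190 mm across, rim top 50 mm high. Origin: centre of the underside, on the tray's axis; z up. The latch is on the -x side, a low clock unit (to 120 mm from the axis, 36 mm high) on the +x side.
- front_notch (a point): Top middle of the rim's notch at the latch (dispenser -x side), 85 mm from the axis, 50 mm above the fridge top. The rim (74 to 94 mm from the axis) has six such notches, 36 mm wide and 14 mm deep, at 0, 60, 120, 180, 240 and 300 degrees from dispenser +x.
- tray_turn (a joint): Turning of the white tray about the vertical axis (rad, counter-clockwise from above, friction about 0.12 N m, stays where left). Its six teeth (30 mm wide, 14 mm thick, reaching 88 mm from the axis) are centred on the notches at 0 and at every multiple of pi/3; they enter within about 0.03 rad of it.
- tray_wall (a point): Top middle of one of the tray's four radial upright walls between its four open cups (44 mm from the axis): 5 mm thick, from 20 to 68 mm from the axis, 24 mm high over the cup floor, at 45, 135, 225, 315 degrees from dispenser +x (this one at 45) plus joint tray_turn. A lip 5 mm high rings the cups at 68 to 71 mm. A fingertip in a cup can push a wall sideways.
- tray (a joint): How far the tray has sunk (m): 0 = proud, teeth on top of the rim; 0.0145 = fully home, teeth flush with the rim. It is stiff: pressing it down takes about 4 N once the teeth are aligned; it stays where it is left.
- tray_hub (a point): Centre of the flat round top (42 mm across) of the tray's middle hub, level with the tops of the dividing walls and 24 mm above the cup floor; on the axis, 88.5 mm above the fridge top when proud, 74 mm when home.
- latch (a joint): Slide of the grey latch (m): 0 = open, 0.024 = fully in; moves along dispenser +x (towards the axis), about 2.5 N of friction, stays where left. A tooth standing proud in its way blocks it; do not push it in before the tray is home.
- latch_tab (a point): Middle of the outer face (the face to push, looking to dispenser -x) of the latch's upright tab, 140 mm from the axis when open, 71 mm above the fridge top. Tab 38 mm wide, 8 mm thick, its top 83 mm above the fridge top; the fixed bracket under it is 49 mm high and ends 132 mm from the axis.
- aid_box: Bystander: blue plastic first-aid box with a lid, 134 x 204 x 84 mm, origin at the centre of the underside.
- pill_bottle: Bystander: white pill bottle standing up, 60 mm across, 100 mm high, origin at the centre of the underside.
- tin: Bystander: flat steel tweezers tin, 60 x 130 x 25 mm, origin at the centre of the underside.
- tape: Bystander: roll of tape lying flat, 90 mm across, 25 mm high, origin at the centre of the underside.

How it is judged:
By the outcome, as a careful person would: the job done as asked, in the order asked, and still so for the second after the job is handed in, with the robot touching nothing.
It also fails if it takes over 54 s, if anything falls off the work surface, if the arm or the gripper's body presses on something with over 40 N, if the wrist force passes 120 N, or if a joint passes its speed limit or range.

## Working session

There is one attempt and no reset: what is moved stays moved. The work goes in short steps, Python scripts to look and compute and a shell command to move; the robot and the scene stay as the last step left them, time stands still between calls to the robot, and variables do not carry over. Pictures are saved under pics/ and viewed, at most 10 in all, crops included, and the job is handed in when it is done.

```bash
mkdir -p pics; cat > h.py <<'E'
from station import *
import numpy as np, cv2
def ray(c,px):
    K=np.array(c["mtx"]);u=(px[0]-K[0,2])/K[0,0];v=(px[1]-K[1,2])/K[1,1]
    r=np.hypot(u,v);s=r
    for _ in range(20): s=r/(1+c["k1"]*s*s)
    f=s/r if r>0 else 1
    T=np.array(c["world_to_cam"]);R=T[:3,:3];o=-R.T@T[:3,3]
    d=R.T@np.array([u*f,-v*f,-1]);return o,d/np.linalg.norm(d)
def atz(c,px,z):
    o,d=ray(c,px);return o+d*(z-o[2])/d[2]
def proj(c,p):
    T=np.array(c["world_to_cam"]);q=T[:3,:3]@np.array(p)+T[:3,3]
    u,v=q[0]/-q[2],-q[1]/-q[2];f=1+c["k1"]*(u*u+v*v);K=np.array(c["mtx"])
    return K[0,0]*u*f+K[0,2],K[1,1]*v*f+K[1,2]
def tri(rs):
    A=0;b=0
    for o,d in rs:
        P=np.eye(3)-np.outer(d,d);A=A+P;b=b+P@o
    return np.linalg.solve(A,b)
def save(c,n): cv2.imwrite(f"pics/{n}.png",c["color"][:,:,::-1])
E
python3 - <<'E'
from h import *
C={n:capture(n) for n in("scene","top","wrist")}
for n,c in C.items():
    save(c,n+"0")
for l in("tray_hub","latch_tab","tray_wall","front_notch","dispenser","aid_box","pill_bottle","tin","tape"):
    R={n:search_frame(c,l) for n,c in C.items()}
    for n in R:
        print(l,n,[(np.round(r["centre"],0).tolist(),round(r["conf"],2)) for r in R[n][:5]])
    a,b=R["scene"],R["top"]
    if a and b: print("  tri",tri([ray(C["scene"],a[0]["centre"]),ray(C["top"],b[0]["centre"])]).round(4))
print(sense()["time_s"])
im=np.hstack([cv2.resize(C[n]["color"],(400,300)) for n in("top","wrist")])
E
```

```text
tray_hub scene [([294.0, 263.0], 0.98)]
tray_hub top [([314.0, 224.0], 0.82)]
tray_hub wrist []
  tri [ 0.5852 -0.0149  0.0513]
latch_tab scene [([333.0, 229.0], 0.88)]
latch_tab top [([301.0, 271.0], 0.49)]
latch_tab wrist []
  tri [0.4654 0.014  0.0567]
tray_wall scene [([294.0, 261.0], 0.9)]
tray_wall top [([315.0, 224.0], 0.73)]
tray_wall wrist []
  tri [ 0.5844 -0.0155  0.0553]
front_notch scene [([295.0, 274.0], 0.76), ([295.0, 265.0], 0.67), ([333.0, 229.0], 0.18)]
front_notch top [([313.0, 226.0], 0.86), ([313.0, 223.0], 0.67), ([439.0, 207.0], 0.65)]
front_notch wrist []
  tri [ 0.5863 -0.0126  0.0146]
dispenser scene [([295.0, 268.0], 0.74), ([335.0, 228.0], 0.17)]
dispenser top [([312.0, 227.0], 0.69), ([184.0, 284.0], 0.34)]
dispenser wrist []
  tri [ 0.582  -0.0118  0.0324]
aid_box scene [([482.0, 374.0], 0.74)]
aid_box top [([163.0, 220.0], 0.85), ([311.0, 224.0], 0.63)]
aid_box wrist []
  tri [0.6006 0.3906 0.0378]
pill_bottle scene [([194.0, 173.0], 0.58), ([297.0, 273.0], 0.53)]
pill_bottle top [([443.0, 264.0], 0.71)]
pill_bottle wrist []
  tri [ 0.4849 -0.3664  0.0459]
tin scene [([156.0, 225.0], 0.96), ([294.0, 275.0], 0.64)]
tin top [([437.0, 208.0], 0.94)]
tin wrist []
  tri [ 0.6394 -0.3627  0.0062]
tape scene [([498.0, 298.0], 0.94)]
tape top [([170.0, 289.0], 0.77)]
tape wrist []
  tri [0.415  0.3674 0.0156]
1.5
```

View pics/scene0.png

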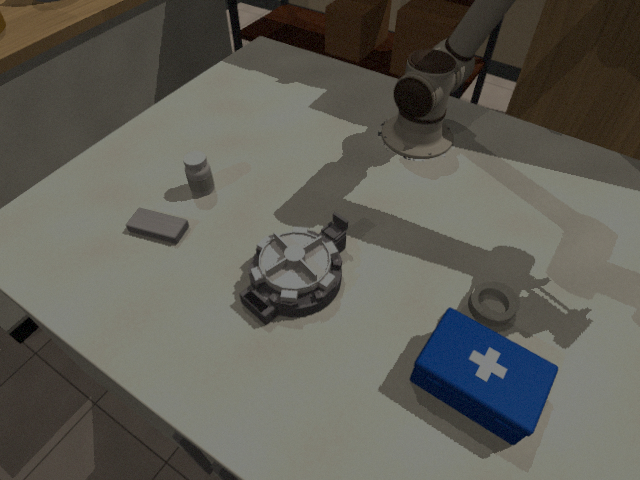

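View pics/top0.png

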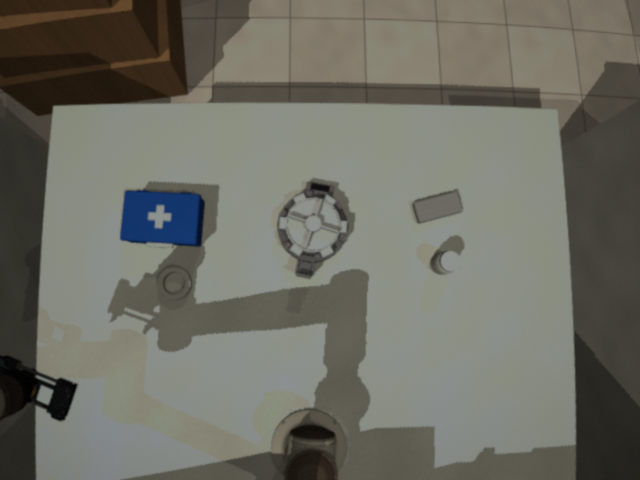

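The dispenser is at about (0.584, -0.013), with the latch towards the robot at scene pixel (333,229). The bystanders stand well clear to either side. I'll go above the dispenser for a close look.

```bash
python3 -m pendant '[{"y":-0.2,"x":0.1},{"y":-0.4,"x":0.2},{"y":-0.6,"x":0.3,"z":0.1},{"y":-0.8,"x":0.4,"z":0.2},{"y":-1,"x":0.5,"z":0.3},{"y":-1,"x":0.6,"z":0.3},{"y":-1,"x":0.7,"z":0.3},{"y":-1,"x":0.7,"z":0.3}]'; python3 - <<'E'
from h import *
s=sense();print(s["tcp_pos"],np.round(s["ee_rot"],3),s["time_s"])
c=capture("wrist");T=np.array(c["world_to_cam"]);o=-T[:3,:3].T@T[:3,3];print("cam",o.round(3),(-T[2,:3]).round(3), np.array(c["mtx"])[0,0])
E
```

```text
[0.20120121 0.59168141 0.22252339] [[ 0.947 -0.322 -0.   ]
 [-0.322 -0.947 -0.   ]
 [ 0.     0.    -1.   ]] 1.5
cam [0.265 0.571 0.386] [-0.233  0.078 -0.969] 372.6789203542852$[0]: bad value
```

```bash
python3 -m pendant '[{"x":0.1,"y":-0.2,"z":0,"rx":0,"ry":0,"rz":0,"claw":1},{"x":0.2,"y":-0.4,"z":0,"rx":0,"ry":0,"rz":0,"claw":1},{"x":0.3,"y":-0.6,"z":0.1,"rx":0,"ry":0,"rz":0,"claw":1},{"x":0.4,"y":-0.8,"z":0.2,"rx":0,"ry":0,"rz":0,"claw":1},{"x":0.5,"y":-1,"z":0.3,"rx":0,"ry":0,"rz":0,"claw":1},{"x":0.6,"y":-1,"z":0.3,"rx":0,"ry":0,"rz":0,"claw":1},{"x":0.7,"y":-1,"z":0.3,"rx":0,"ry":0,"rz":0,"claw":1},{"x":0.7,"y":-1,"z":0.3,"rx":0,"ry":0,"rz":0,"claw":1}]'
```

```text
time_s: 2.55
tcp_pos: [0.3772, 0.3414, 0.2973]
ee_rot: [[0.946, -0.324, -0.0], [-0.324, -0.946, -0.0], [-0.0, 0.0, -1.0]]
wrist_force: [-0.3, 0.7, -0.4]
gripper_width: 0.999
gripper_force: 0.0
```

```bash
python3 -m pendant '[{"x":0.1,"y":-0.2,"z":0,"rx":0,"ry":0,"rz":0,"claw":1},{"x":0.2,"y":-0.4,"z":0,"rx":0,"ry":0,"rz":0,"claw":1},{"x":0.3,"y":-0.6,"z":0,"rx":0,"ry":0,"rz":0,"claw":1},{"x":0.4,"y":-0.8,"z":0,"rx":0,"ry":0,"rz":0,"claw":1},{"x":0.5,"y":-1,"z":0,"rx":0,"ry":0,"rz":0,"claw":1},{"x":0.7,"y":-1,"z":0,"rx":0,"ry":0,"rz":0,"claw":1},{"x":0.83,"y":-1,"z":0,"rx":0,"ry":0,"rz":0,"claw":1},{"x":0.83,"y":-1,"z":0,"rx":0,"ry":0,"rz":0,"claw":1}]' | head -3; python3 -m pendant '[{"x":0,"y":-0.2,"z":0,"rx":0,"ry":0,"rz":0,"claw":1},{"x":0,"y":-0.42,"z":-0.1,"rx":0,"ry":0,"rz":0,"claw":1},{"x":0,"y":-0.42,"z":-0.15,"rx":0,"ry":0,"rz":0,"claw":1},{"x":0,"y":-0.42,"z":-0.15,"rx":0,"ry":0,"rz":0,"claw":1},{"x":0,"y":-0.42,"z":-0.15,"rx":0,"ry":0,"rz":0,"claw":1},{"x":0,"y":-0.42,"z":-0.15,"rx":0,"ry":0,"rz":0,"claw":1},{"x":0,"y":-0.42,"z":-0.15,"rx":0,"ry":0,"rz":0,"claw":1},{"x":0,"y":-0.42,"z":-0.15,"rx":0,"ry":0,"rz":0,"claw":1}]'; python3 - <<'E'
from h import *
c=capture("wrist");save(c,"w1")
for l in("tray_hub","latch_tab","tray_wall"):
    for r in search_frame(c,l)[:3]: print(l,np.round(r["centre"]),round(r["conf"],2),atz(c,r["centre"],.0885 if l!="latch_tab" else .077).round(4))
E
```

```text
time_s: 3.55
tcp_pos: [0.5846, 0.0919, 0.296]
ee_rot: [[0.946, -0.323, -0.002], [-0.323, -0.946, -0.001], [-0.002, 0.001, -1.0]]
time_s: 4.55
tcp_pos: [0.5838, -0.0129, 0.2602]
ee_rot: [[0.947, -0.321, 0.0], [-0.321, -0.947, 0.0], [0.0, -0.0, -1.0]]
wrist_force: [0.3, 0.1, 0.0]
gripper_width: 0.999
gripper_force: 0.0
tray_hub [326. 209.] 0.57 [ 0.5944 -0.0179  0.0885]
latch_tab [338. 342.] 0.77 [0.4574 0.015  0.077 ]
latch_tab [631. 193.] 0.44 [ 0.5151 -0.296   0.077 ]
tray_wall [325. 210.] 0.65 [ 0.5942 -0.0165  0.0885]
```

View pics/w1.png

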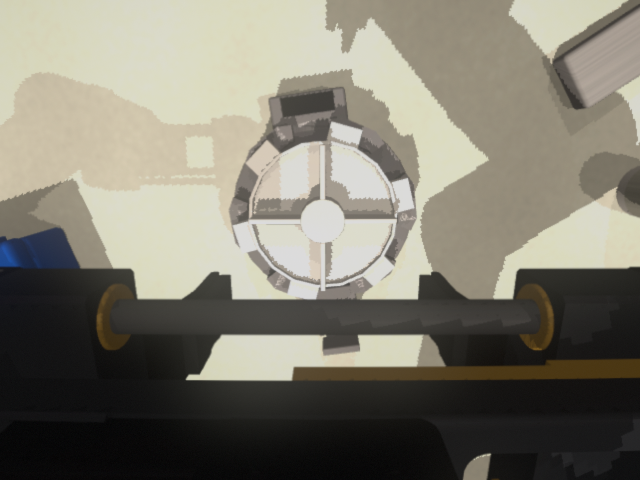

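The hub shows at (322,220), the walls point straight up, down, left and right, the clock unit is at (308,102), and the latch tab is at (340,343). Next I'll turn these into positions and angles.

```bash
python3 - <<'E'
from h import *
c=capture("wrist");s=capture("scene");t=capture("top")
hub=atz(c,(322,220),.0885);print("hub",hub.round(4),"tri",tri([ray(c,(322,220)),ray(s,search_frame(s,"tray_hub")[0]["centre"]),]).round(4))
def a(p,z):
    d=atz(c,p,z)-hub;return p,np.degrees(np.arctan2(d[1],d[0])).round(1),np.hypot(d[0],d[1]).round(4)
for p in((322,147),(322,288),(252,218),(394,219)):print("wall",a(p,.0885))
for p in((346,133),(403,193),(262,156),(245,236)):print("tooth",a(p,.0645))
for p in((308,102),(312,120)):print("clock",a(p,.036))
print("latch",a((340,350),.083),a((340,336),.083))
R=[search_frame(k,"latch_tab")[0]["centre"] for k in(s,c)];print("latch tri",tri([ray(s,R[0]),ray(c,R[1])]).round(4))
g=c["color"][70:380,180:460,::-1];cv2.imwrite("pics/w2.png",cv2.resize(g,None,fx=1.9,fy=1.9,interpolation=2))
m=regions_of(c,"tray_hub");print([ (r["region"].sum(),r["conf"]) for r in m])
E
```

```text
hub [ 0.5859 -0.0113  0.0885] tri [ 0.5808 -0.0107  0.0424]
wall ((322, 147), np.float64(-18.8), np.float64(0.0648))
wall ((322, 288), np.float64(161.2), np.float64(0.0662))
wall ((252, 218), np.float64(69.6), np.float64(0.0639))
wall ((394, 219), np.float64(-107.9), np.float64(0.0658))
tooth ((346, 133), np.float64(-34.7), np.float64(0.0805))
tooth ((403, 193), np.float64(-93.1), np.float64(0.0809))
tooth ((262, 156), np.float64(26.2), np.float64(0.0799))
tooth ((245, 236), np.float64(86.5), np.float64(0.0792))
clock ((308, 102), np.float64(-11.4), np.float64(0.1086))
clock ((312, 120), np.float64(-12.4), np.float64(0.0913))
latch ((340, 350), np.float64(168.9), np.float64(0.1372)) ((340, 336), np.float64(169.8), np.float64(0.1215))
latch tri [0.4635 0.0142 0.0666]
[(np.int64(20394), 0.75)]
```

View pics/w2.png

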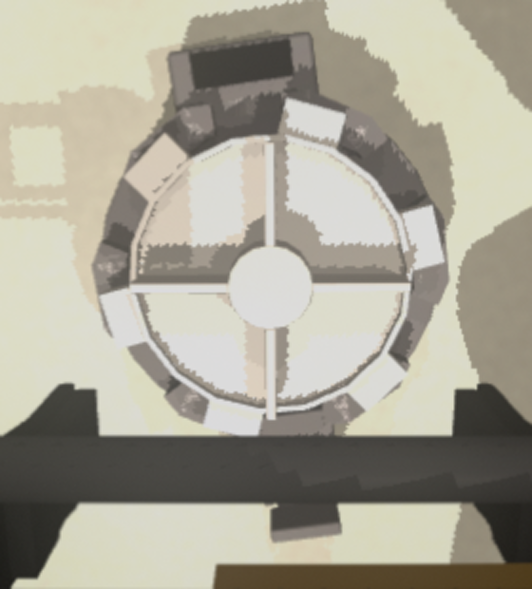

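Tray walls are at about -19° mod 90 and teeth at about -33.8° mod 60. The dispenser's yaw is about -11.6°, so the tray needs about +22° counter-clockwise. I'll straddle the hub with open fingers in opposite cups and twist.

```bash
python3 -m pendant '[{"x":0.008,"y":0.006,"z":-0.1,"rx":0,"ry":0,"rz":-0.055,"claw":1},{"x":0.008,"y":0.006,"z":-0.25,"rx":0,"ry":0,"rz":-0.11,"claw":1},{"x":0.008,"y":0.006,"z":-0.4,"rx":0,"ry":0,"rz":-0.165,"claw":1},{"x":0.008,"y":0.006,"z":-0.55,"rx":0,"ry":0,"rz":-0.22,"claw":1},{"x":0.008,"y":0.006,"z":-0.6,"rx":0,"ry":0,"rz":-0.25,"claw":1},{"x":0.008,"y":0.006,"z":-0.6,"rx":0,"ry":0,"rz":-0.25,"claw":1},{"x":0.008,"y":0.006,"z":-0.6,"rx":0,"ry":0,"rz":-0.25,"claw":1},{"x":0.008,"y":0.006,"z":-0.6,"rx":0,"ry":0,"rz":-0.25,"claw":1}]'; python3 - <<'E'
from h import *
print(np.round(sense()["joints"],1));c=capture("wrist");save(c,"w3")
E
```

```text
time_s: 6.1
tcp_pos: [0.5864, -0.0117, 0.1112]
ee_rot: [[0.443, -0.897, 0.002], [-0.897, -0.443, 0.0], [0.001, -0.002, -1.0]]
wrist_force: [0.2, 0.6, 0.0]
gripper_width: 1.002
gripper_force: 0.0
[ 14.7  24.1 -13.8   0.  -52.   11.6]
```

View pics/w3.png

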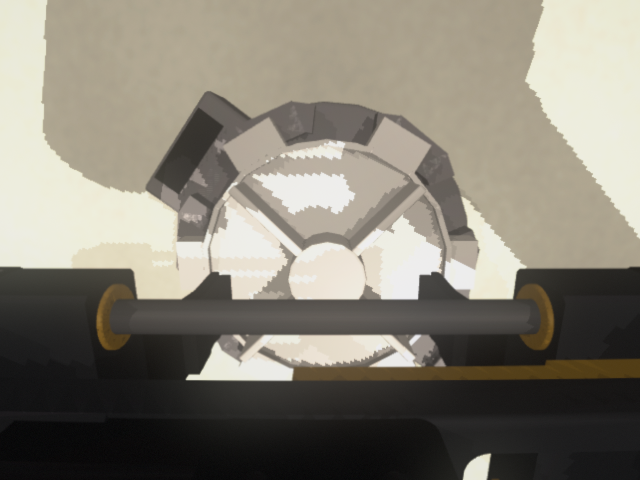

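The fingers straddle the hub, which is at (327,275), and both sit inside cups. Next I'll lower into the cups and twist most of the way.

```bash
python3 -m pendant '[{"x":0,"y":0,"z":-0.08,"rx":0,"ry":0,"rz":0,"claw":1},{"x":0,"y":0,"z":-0.164,"rx":0,"ry":0,"rz":0,"claw":1},{"x":0,"y":0,"z":-0.164,"rx":0,"ry":0,"rz":0.055,"claw":1},{"x":0,"y":0,"z":-0.164,"rx":0,"ry":0,"rz":0.11,"claw":1},{"x":0,"y":0,"z":-0.164,"rx":0,"ry":0,"rz":0.16,"claw":1},{"x":0,"y":0,"z":-0.164,"rx":0,"ry":0,"rz":0.2,"claw":1},{"x":0,"y":0,"z":-0.164,"rx":0,"ry":0,"rz":0.23,"claw":1},{"x":0,"y":0,"z":-0.164,"rx":0,"ry":0,"rz":0.23,"claw":1}]'; python3 - <<'E'
from h import *
s=sense();print(np.round(s["moment"],2));c=capture("wrist");save(c,"w4")
E
```

```text
time_s: 7.15
tcp_pos: [0.5855, -0.0115, 0.0694]
ee_rot: [[0.924, -0.382, -0.0], [-0.382, -0.924, 0.0], [-0.0, -0.0, -1.0]]
wrist_force: [0.1, 0.7, -0.0]
gripper_width: 1.001
gripper_force: 0.8
[ 0.36  0.42 -0.1 ]
```

View pics/w4.png

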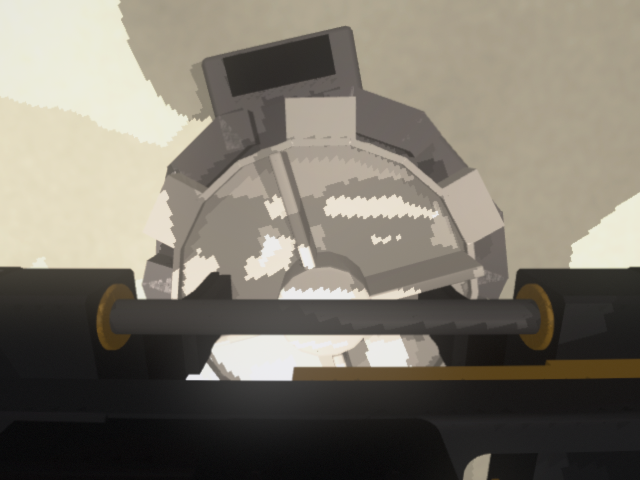

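The tooth is at (320,117) and has begun to move. The clock unit's outer edge runs from (205,60) to (350,28). Measuring the angles from this close view.

```bash
python3 - <<'E'
from h import *
c=capture("wrist");hub=np.array([.5857,-.0114,0])
def a(p,z):
    q=atz(c,p,z);d=q-hub;return q.round(4),np.degrees(np.arctan2(d[1],d[0])).round(1),np.hypot(d[0],d[1]).round(4)
for p in((320,97),(320,117),(320,138),(468,187),(500,205),(182,188)):print("tooth",p,*a(p,.0645))
P=[(205,60),(350,28),(361,88),(215,113)]
for p in P:print("clock",p,*a(p,.036))
m=(atz(c,P[0],.036)+atz(c,P[1],.036))/2-hub;print(np.degrees(np.arctan2(m[1],m[0])))
e=atz(c,P[1],.036)-atz(c,P[0],.036);print("perp edge",np.degrees(np.arctan2(e[1],e[0]))+90)
print("wall",a((280,155),.0885))
im=c["color"];cv2.imwrite("pics/w5.png",cv2.resize(im[15:300,135:520,::-1],None,fx=2,fy=2,interpolation=2))
E
```

```text
tooth (320, 97) [ 0.6671 -0.0428  0.0645] -21.1 0.0872
tooth (320, 117) [ 0.6596 -0.0397  0.0645] -20.9 0.0791
tooth (320, 138) [ 0.6515 -0.0363  0.0645] -20.7 0.0704
tooth (468, 187) [ 0.6065 -0.0898  0.0645] -75.1 0.0811
tooth (500, 205) [ 0.5931 -0.101   0.0645] -85.3 0.0899
tooth (182, 188) [0.6553 0.0295 0.0645] 30.5 0.0807
clock (205, 60) [0.7078 0.0015 0.036 ] 6.0 0.1228
clock (350, 28) [ 0.6939 -0.0691  0.036 ] -28.1 0.1226
clock (361, 88) [ 0.6666 -0.0642  0.036 ] -33.1 0.0966
clock (215, 113) [0.6836 0.0079 0.036 ] 11.1 0.0998
-11.017507142506705
perp edge -11.138500005157596
wall (array([ 0.651 , -0.02  ,  0.0885]), np.float64(-7.5), np.float64(0.0659))
```

View pics/w5.png

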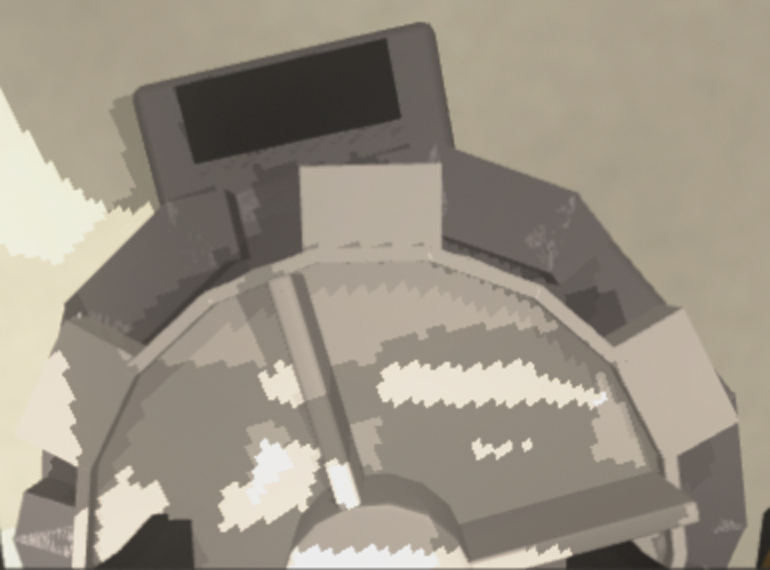

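The tooth is at about -21.2° and the dispenser at about -11.1°, so there are about 10° left.

```bash
python3 -m pendant '[{"x":0,"y":0,"z":0,"rx":0,"ry":0,"rz":0.02,"claw":1},{"x":0,"y":0,"z":0,"rx":0,"ry":0,"rz":0.04,"claw":1},{"x":0,"y":0,"z":0,"rx":0,"ry":0,"rz":0.056,"claw":1},{"x":0,"y":0,"z":0,"rx":0,"ry":0,"rz":0.056,"claw":1},{"x":0,"y":0,"z":0,"rx":0,"ry":0,"rz":0.056,"claw":1},{"x":0,"y":0,"z":0,"rx":0,"ry":0,"rz":0.056,"claw":1},{"x":0,"y":0,"z":0,"rx":0,"ry":0,"rz":0.056,"claw":1},{"x":0,"y":0,"z":0,"rx":0,"ry":0,"rz":0.056,"claw":1}]'; python3 - <<'E'
from h import *
s=sense();print(np.round(s["moment"],2));c=capture("wrist")
im=c["color"];cv2.imwrite("pics/w6.png",cv2.resize(im[15:300,135:520,::-1],None,fx=2,fy=2,interpolation=2))
E
```

```text
time_s: 8.25
tcp_pos: [0.5856, -0.0118, 0.069]
ee_rot: [[0.977, -0.213, -0.0], [-0.213, -0.977, -0.0], [-0.0, 0.0, -1.0]]
wrist_force: [-2.1, 0.8, 1.1]
gripper_width: 0.998
gripper_force: 1.2
[ 0.26  0.74 -0.09]
```

View pics/w6.png

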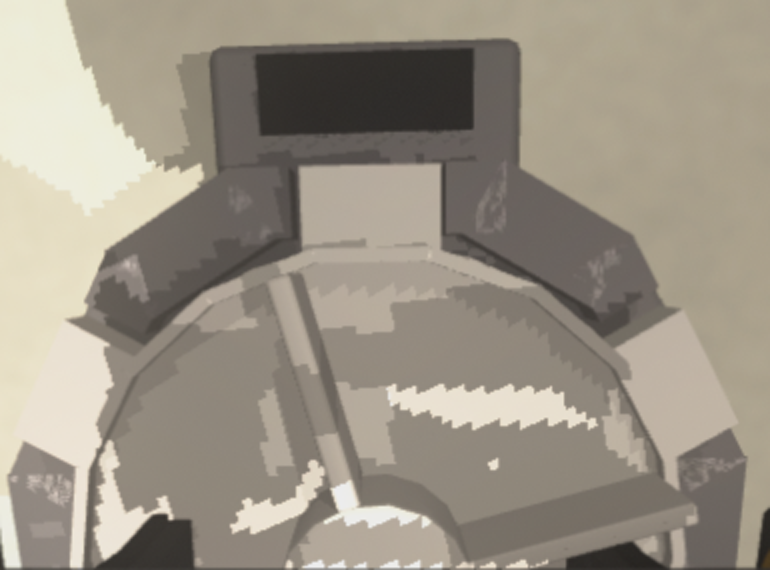

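The tooth (columns 300–440) sits centred in the notch (292–446). Next I'll press down on the cup floors, symmetrically about the axis.

```bash
python3 -m pendant '[{"x":0,"y":0,"z":-0.01,"rx":0,"ry":0,"rz":0,"claw":1},{"x":0,"y":0,"z":-0.02,"rx":0,"ry":0,"rz":0,"claw":1},{"x":0,"y":0,"z":-0.03,"rx":0,"ry":0,"rz":0,"claw":1},{"x":0,"y":0,"z":-0.04,"rx":0,"ry":0,"rz":0,"claw":1},{"x":0,"y":0,"z":-0.05,"rx":0,"ry":0,"rz":0,"claw":1},{"x":0,"y":0,"z":-0.06,"rx":0,"ry":0,"rz":0,"claw":1},{"x":0,"y":0,"z":-0.07,"rx":0,"ry":0,"rz":0,"claw":1},{"x":0,"y":0,"z":-0.076,"rx":0,"ry":0,"rz":0,"claw":1}]'; python3 - <<'E'
from h import *
for i in range(2):
    c=capture("wrist");s=sense();print(s["tcp_pos"].round(4) if hasattr(s["tcp_pos"],"round") else s["tcp_pos"],np.round(s["wrist_force"],1))
im=c["color"];cv2.imwrite("pics/w7.png",cv2.resize(im[15:300,135:520,::-1],None,fx=2,fy=2,interpolation=2))
E
```

```text
time_s: 9.3
tcp_pos: [0.5859, -0.0119, 0.0503]
ee_rot: [[0.977, -0.213, 0.0], [-0.213, -0.977, -0.0], [0.0, 0.0, -1.0]]
wrist_force: [-4.3, -0.7, 11.6]
gripper_width: 0.999
gripper_force: 6.3
[ 0.5858 -0.0119  0.0504] [-2.8 -2.4  5.5]
[ 0.5858 -0.0119  0.0504] [-3.1 -1.2  5.4]
```

```bash
python3 -m pendant '[{"x":0,"y":0,"z":-0.004,"rx":0,"ry":0,"rz":0,"claw":1},{"x":0,"y":0,"z":-0.008,"rx":0,"ry":0,"rz":0,"claw":1},{"x":0,"y":0,"z":-0.01,"rx":0,"ry":0,"rz":0,"claw":1},{"x":0,"y":0,"z":-0.012,"rx":0,"ry":0,"rz":0,"claw":1},{"x":0,"y":0,"z":-0.012,"rx":0,"ry":0,"rz":0,"claw":1},{"x":0,"y":0,"z":-0.012,"rx":0,"ry":0,"rz":0,"claw":1},{"x":0,"y":0,"z":-0.012,"rx":0,"ry":0,"rz":0,"claw":1},{"x":0,"y":0,"z":-0.012,"rx":0,"ry":0,"rz":0,"claw":1}]'
```

```text
time_s: 10.4
tcp_pos: [0.5859, -0.0119, 0.0502]
ee_rot: [[0.977, -0.212, 0.001], [-0.212, -0.977, -0.001], [0.001, 0.001, -1.0]]
wrist_force: [-8.5, 0.2, 19.8]
gripper_width: 1.001
gripper_force: 10.4
```

It's at the hard stop: 0.0502 m under 20 N, against 0.050 m for home. I'll ease off the twist, rise, and go behind the latch with the fingers shut.

```bash
python3 -m pendant '[{"x":0,"y":0,"z":0.008,"rx":0,"ry":0,"rz":-0.004,"claw":1},{"x":0,"y":0,"z":0.04,"rx":0,"ry":0,"rz":-0.012,"claw":1},{"x":0,"y":0,"z":0.2,"rx":0,"ry":0,"rz":0,"claw":1},{"x":0,"y":0,"z":0.4,"rx":0,"ry":0,"rz":0,"claw":1},{"x":-0.2,"y":0.04,"z":0.5,"rx":0,"ry":0,"rz":0,"claw":0.3},{"x":-0.4,"y":0.08,"z":0.5,"rx":0,"ry":0,"rz":0,"claw":0},{"x":-0.668,"y":0.134,"z":0.5,"rx":0,"ry":0,"rz":0.005,"claw":0},{"x":-0.668,"y":0.134,"z":0.5,"rx":0,"ry":0,"rz":0.005,"claw":0}]'; python3 - <<'E'
from h import *
c=capture("wrist");save(c,"w8");t=capture("scene")
for k,n in((c,"w"),(t,"s")):
    for r in search_frame(k,"latch_tab")[:2]: print(n,np.round(r["centre"]),round(r["conf"],2),atz(k,r["centre"],.071).round(4))
im=c["color"];a=cv2.resize(im,(480,360));b=cv2.resize(t["color"][205:335,230:360],(320,320))
o=np.zeros((360,800,3),np.uint8);o[:,:480]=a;o[:320,480:]=b;cv2.imwrite("pics/w8.png",o[:,:,::-1])
E
```

```text
time_s: 11.4
tcp_pos: [0.4152, 0.0218, 0.1718]
ee_rot: [[0.981, -0.196, -0.001], [-0.196, -0.981, 0.001], [-0.001, -0.001, -1.0]]
wrist_force: [0.9, 0.4, 0.6]
gripper_width: 0.632
gripper_force: 0.0
w [326. 170.] 0.78 [0.465  0.0113 0.071 ]
w [321.  45.] 0.61 [ 0.544  -0.0014  0.071 ]
s [332. 226.] 0.78 [0.4748 0.0075 0.071 ]
```

View pics/w8.png

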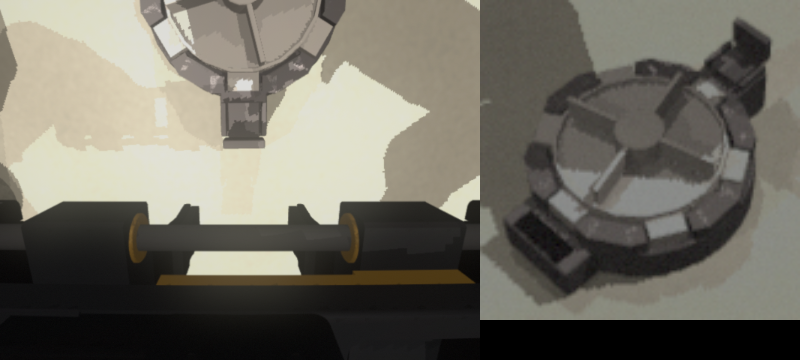

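The teeth sit in the notches, flush with the rim. The latch tab is straight ahead at (325,190) in the full picture. Next I'll descend with shut fingers, then push.

```bash
python3 -m pendant '[{"x":0,"y":0,"z":-0.1,"rx":0,"ry":0,"rz":0,"claw":0},{"x":0,"y":0,"z":-0.2,"rx":0,"ry":0,"rz":0,"claw":0},{"x":0,"y":0,"z":-0.3,"rx":0,"ry":0,"rz":0,"claw":0},{"x":0,"y":0,"z":-0.4,"rx":0,"ry":0,"rz":0,"claw":0},{"x":0,"y":0,"z":-0.423,"rx":0,"ry":0,"rz":0,"claw":0},{"x":0,"y":0,"z":-0.423,"rx":0,"ry":0,"rz":0,"claw":0},{"x":0.03,"y":-0.006,"z":-0.423,"rx":0,"ry":0,"rz":0,"claw":0},{"x":0.06,"y":-0.012,"z":-0.423,"rx":0,"ry":0,"rz":0,"claw":0}]';  python3 -m pendant '[{"x":0.015,"y":-0.003,"z":0,"rx":0,"ry":0,"rz":0,"claw":0},{"x":0.03,"y":-0.006,"z":0,"rx":0,"ry":0,"rz":0,"claw":0},{"x":0.045,"y":-0.009,"z":0,"rx":0,"ry":0,"rz":0,"claw":0},{"x":0.06,"y":-0.012,"z":0,"rx":0,"ry":0,"rz":0,"claw":0},{"x":0.075,"y":-0.015,"z":0,"rx":0,"ry":0,"rz":0,"claw":0},{"x":0.09,"y":-0.018,"z":0,"rx":0,"ry":0,"rz":0,"claw":0},{"x":0.1,"y":-0.02,"z":0,"rx":0,"ry":0,"rz":0,"claw":0},{"x":0.1,"y":-0.02,"z":0,"rx":0,"ry":0,"rz":0,"claw":0}]'
```

```text
time_s: 12.6
tcp_pos: [0.4352, 0.0189, 0.0672]
ee_rot: [[0.98, -0.197, 0.002], [-0.197, -0.98, 0.001], [0.002, -0.001, -1.0]]
wrist_force: [0.1, 0.1, -0.0]
gripper_width: 0.006
gripper_force: 0.0
time_s: 13.6
tcp_pos: [0.4591, 0.0137, 0.0663]
ee_rot: [[0.98, -0.198, 0.001], [-0.198, -0.98, -0.0], [0.001, -0.0, -1.0]]
wrist_force: [-1.0, -0.1, -0.1]
gripper_width: 0.005
gripper_force: 0.3
```

```bash
python3 -m pendant '[{"x":0.006,"y":-0.0012,"z":0,"rx":0,"ry":0,"rz":0,"claw":0},{"x":0.012,"y":-0.0024,"z":0,"rx":0,"ry":0,"rz":0,"claw":0},{"x":0.016,"y":-0.0032,"z":0,"rx":0,"ry":0,"rz":0,"claw":0},{"x":0.02,"y":-0.004,"z":0,"rx":0,"ry":0,"rz":0,"claw":0},{"x":0.024,"y":-0.0048,"z":0,"rx":0,"ry":0,"rz":0,"claw":0},{"x":0.028,"y":-0.0056,"z":0,"rx":0,"ry":0,"rz":0,"claw":0},{"x":0.028,"y":-0.0056,"z":0,"rx":0,"ry":0,"rz":0,"claw":0},{"x":0.028,"y":-0.0056,"z":0,"rx":0,"ry":0,"rz":0,"claw":0}]'
```

```text
time_s: 14.6
tcp_pos: [0.4603, 0.0124, 0.0656]
ee_rot: [[0.98, -0.199, -0.011], [-0.199, -0.98, -0.001], [-0.01, 0.003, -1.0]]
wrist_force: [-14.8, 10.2, 10.2]
gripper_width: 0.004
gripper_force: 8.4
```

It stalled at about the expected end of travel. I'll back off and check.

```bash
python3 -m pendant '[{"x":-0.02,"y":0.004,"z":0,"rx":0,"ry":0,"rz":0,"claw":0},{"x":-0.06,"y":0.012,"z":0,"rx":0,"ry":0,"rz":0,"claw":0},{"x":-0.14,"y":0.028,"z":0,"rx":0,"ry":0,"rz":0,"claw":0},{"x":-0.18,"y":0.036,"z":0.15,"rx":0,"ry":0,"rz":0,"claw":0},{"x":-0.18,"y":0.036,"z":0.35,"rx":0,"ry":0,"rz":0,"claw":0},{"x":-0.1,"y":0.036,"z":0.5,"rx":0,"ry":0,"rz":0,"claw":0},{"x":0.1,"y":0,"z":0.5,"rx":0,"ry":0,"rz":0,"claw":0},{"x":0.1,"y":0,"z":0.5,"rx":0,"ry":0,"rz":0,"claw":0}]'; python3 - <<'E'
from h import *
c=capture("wrist");t=capture("scene");save(c,"wr9");save(t,"sc9")
for k,n in((c,"w"),(t,"s")):
    for r in search_frame(k,"latch_tab")[:2]: print(n,np.round(r["centre"]),round(r["conf"],2),atz(k,r["centre"],.071).round(4))
im=c["color"];b=cv2.resize(t["color"][205:335,230:360],(320,320),interpolation=cv2.INTER_CUBIC)
o=np.zeros((360,800,3),np.uint8);o[:,:480]=cv2.resize(im[:300,120:520],(480,360));o[:320,480:]=b;cv2.imwrite("pics/w9.png",o[:,:,::-1])
E
```

```text
time_s: 15.6
tcp_pos: [0.4934, 0.0122, 0.1914]
ee_rot: [[0.98, -0.199, 0.002], [-0.199, -0.98, 0.0], [0.002, -0.001, -1.0]]
wrist_force: [-1.5, -0.5, -0.5]
gripper_width: 0.003
gripper_force: 0.0
w [329. 238.] 0.64 [0.4901 0.0099 0.071 ]
s [325. 235.] 0.64 [0.503 0.01  0.071]
```

View pics/w9.png

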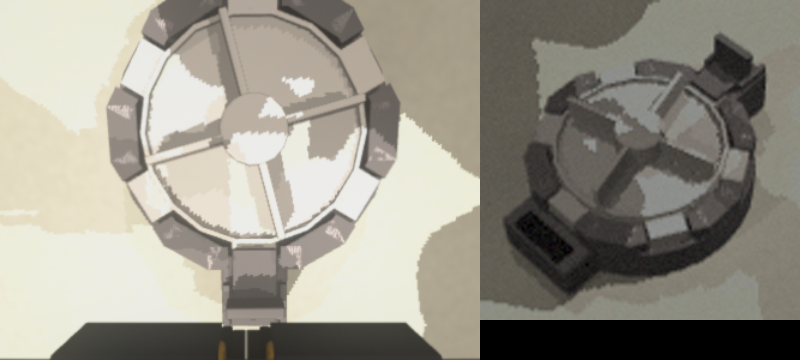

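The teeth are still flush and the latch now covers the front tooth. I'll check the travel numerically from the wrist picture.

```bash
python3 - <<'E'
from h import *
c=capture("wrist");u=np.array([.981,-.194,0])
hub=atz(c,(332,107),.074);print("hub",hub.round(4))
for d in(.108,.116,.119,.140):
    q=hub-u*d;q[2]=.083;print(d,np.round(proj(c,q),1))
print("hub proj of est",np.round(proj(c,[.5859,-.0116,.074]),1))
im=c["color"].astype(int).mean(2)
print([(r,int(im[r,318:340].mean())) for r in range(245,280)])
E
```

```text
hub [ 0.5808 -0.0113  0.074 ]
0.108 [331.9 256.1]
0.116 [331.9 266.1]
0.119 [331.9 269.8]
0.14 [331.8 295.4]
hub proj of est [331.   99.5]
[(245, 77), (246, 77), (247, 77), (248, 77), (249, 77), (250, 77), (251, 88), (252, 115), (253, 140), (254, 145), (255, 145), (256, 146), (257, 147), (258, 148), (259, 148), (260, 139), (261, 131), (262, 138), (263, 140), (264, 140), (265, 140), (266, 156), (267, 217), (268, 222), (269, 222), (270, 222), (271, 217), (272, 201), (273, 192), (274, 159), (275, 78), (276, 57), (277, 56), (278, 56), (279, 55)]
```

```bash
python3 -c "
from station import *
print(finish_job())"
```

```text
the job is handed in; nothing more can be done
None
```

I turned the tray until its teeth lined up with the notches, pressed it to its hard stop with the teeth flush, and pushed the latch to its stop over the tooth. I then backed the arm clear, left the other things alone and handed the job in at about 16 s; no verdict came back.

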